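Tip the parts crates, dispatch the stamped one

TASK

Tip the parts crate on the robot's left towards the robot, by pulling the top of its back wall with a fingertip, until it lies on its front wall with its underside showing to the far side of the bench, then do the same with the crate on the right. Then push the one that has the red stamp underneath, still lying like that, sideways along the bench until it is wholly inside the yellow-outlined dispatch bay between them, and leave the other lying about where it tipped. Do not lift or carry a crate or turn it any further over, and leave the other things on the bench alone.

Things in the scene. Friction and masses are not known exactly. Their poses are not given: they have to be found in the camera images.
- crate_a: blue open-topped parts crate, empty, 0.3 to 0.55 kg: 80 (its x) x 140 (its y) x 130 mm high, walls 4 mm. Front wall = its -x side, facing the robot within 20 degrees. Origin: centre of its underside, its z axis up out of the open top. crate_a and crate_b look alike until tipped; one stands left of the bay (+y), the other right, either way round
- crate_b: the other crate, same shape, size and frame as crate_a
- crate_a_top (a point): middle of the top edge of crate_a's back wall (its +x wall), outer face, 130 mm above the bench. Pulled towards the robot near this edge (1 to 3 N) the crate rolls about its bottom front edge; past about 40 degrees it falls by itself on to its front wall, where it lies 80 mm high and 130 mm long; pulled lower down it would rather slide
- crate_b_top (a point): the same point on crate_b
- crate_a_edge (a point): middle of crate_a's bottom front edge, about which it tips: 40 mm in front of its origin, at bench height, and there still once it is tipped
- crate_b_edge (a point): the same point on crate_b
- stamp (a point): centre of the stamp, at the stamped crate's origin: a plain red disc 68 mm across on the blue underside. The other crate's underside is plain blue
- corner0 (a point): corner of the stamped crate's front wall: bottom left; on the bench once the crate is tipped
- corner1 (a point): corner of the stamped crate's front wall: top left; on the bench once the crate is tipped
- corner2 (a point): corner of the stamped crate's front wall: top right; on the bench once the crate is tipped
- corner3 (a point): corner of the stamped crate's front wall: bottom right; on the bench once the crate is tipped
- bay: dispatch bay painted flat on the bench (nothing to bump into): black rectangle 340 (its x, away from the robot) x 200 mm (its y), outlined by yellow lines 15 mm wide. Origin at its centre on the bench
- holder: bystander: bright metal cutter holder standing upright, 62 mm across, 77 mm high, beyond the bay; origin under its centre
- chuck: bystander: dark steel drill chuck standing on its nose, 44 mm across, 100 mm high, outside the left crate; origin under its centre
- jar: bystander: clear jar with white lid, 72 mm across, 65 mm high, outside the right crate; origin under its centre
Things that resemble listed ones, but are neither listed nor needed, are in the scene too. Leave any turquoise look-alike of the crate_b alone. What is shaped like the crate_a but purple or turquoise is not meant.

How it is judged:
On the way, in this order (a step that is already met when the one before it is completed fails the run):
1. the left crate lies tipped on its front wall (tilt 1.45 to 1.70 rad) for 0.2 s (((angle between crate_a's own z axis and vertical between 1.45 and 1.7 rad and world y of crate_a above 0.12 m) or (angle between crate_b's own z axis and vertical between 1.45 and 1.7 rad and world y of crate_b above 0.12 m))), for 0.2 s.
2. then the right crate likewise (((angle between crate_a's own z axis and vertical between 1.45 and 1.7 rad and world y of crate_a below -0.12 m) or (angle between crate_b's own z axis and vertical between 1.45 and 1.7 rad and world y of crate_b below -0.12 m))), for 0.2 s.
3. then the stamped crate lies on its front wall wholly inside the bay (x of corner0 in the frame of bay between -0.18 and 0.18 m and y of corner0 in the frame of bay between -0.11 and 0.11 m and x of corner1 in the frame of bay between -0.18 and 0.18 m and y of corner1 in the frame of bay between -0.11 and 0.11 m and x of corner2 in the frame of bay between -0.18 and 0.18 m and y of corner2 in the frame of bay between -0.11 and 0.11 m and x of corner3 in the frame of bay between -0.18 and 0.18 m and y of corner3 in the frame of bay between -0.11 and 0.11 m and angle between crate_a's own z axis and vertical between 1.45 and 1.7 rad), for 0.2 s.
At the end, for the whole second after the job is handed in: Both crates lie at rest on their front walls (tilt 1.45 to 1.70 rad): the stamped one with all four corners of that wall inside the bay or at most 10 mm onto its yellow lines, the other with its bottom front edge within 80 mm of where it began (all of step 3 and angle between crate_b's own z axis and vertical between 1.45 and 1.7 rad and linear speed of each of crate_a, crate_b below 0.01 m/s and distance of crate_b_edge from where it was at the start of the episode below 0.08 m); the robot touches nothing.
It fails at once if a crate's bottom front edge leaves the bench by more than 25 mm (lifted, carried or tipped the wrong way) (height (world z) of any of crate_a_edge, crate_b_edge above 0.025 m).
It fails at once if a crate is turned beyond 2.0 rad (further over than on its front wall) (angle between any of crate_a, crate_b's own z axis and vertical above 2 rad).
It fails at once if a bystander is moved by more than 30 mm or tipped by more than 0.3 rad (distance of any of holder, chuck, jar from where it was at the start of the episode above 0.03 m or angle between any of holder, chuck, jar's own z axis and vertical above 0.3 rad).
It also fails if it takes over 61 s, if anything falls off the work surface, if the arm or the gripper's body presses on something with over 40 N, if the wrist force passes 120 N, or if a joint passes its speed limit or range.

ROBOT

A 7-joint arm with a two-finger parallel gripper is mounted at the origin on the work surface. World frame = base frame: x ahead of the robot, y to its left, z up, the work surface at z = 0. Lengths are in m, angles in rad, forces in N, time in s.
With the tool pointing down it reaches from about 0.4 to 0.875 m from the base axis. Payload 4.4 kg.
Tool frame: the origin (TCP) lies between the finger pads; the fingertips stand 11 mm ahead of it and the grasp point (between the pads) lies 8 mm behind it (finger_overhang is the distance from the TCP to the fingertips, in m); y points along the fingers, z is the direction in which the jaws open and shut, and the axes are right-handed (so a half turn about y gives the same grasp; the last joint's range is limited). The gripper opens to 85 mm and grips with 20 to 120 N. Pads are 22 mm wide; open, the fingers measure 114 mm over their backs; the gripper's body (76 mm by 85 mm) begins 54 mm behind the grasp point. The pads swing forward as they close: fully open they stand 13 mm farther back than shut.
Start: joints at [1.124, 0.628, 0.038, 1.517, -0.027, 0.996, -0.02], TCP at [0.242, -0.603, 0.242] pointing down, gripper open.
Joint ranges: [-3.06, 3.06], [-0.37, 2.12], [-1.25, 1.32], [0.18, 2.47], [-1.1, 4.24], [0.23, 1.98], [-2.94, 2.94]. Speed limits (rad/s): [2.57, 2.57, 3.14, 3.14, 3.14, 3.14, 3.14].

INTERFACE

Orientations are given as a unit quaternion [x, y, z, w].
In Python, from rig import get_state, snapshot, camera_params, hand_in, finger_overhang gives the robot as it stands. The module is installed in compiled form; this text tells all that it offers.
- The arm moves only by the tool arm_command, never from a script. Its argument "targets" is a list of rows, each an object with "linear": the shift along the tool's x, y, z in mm, a list of three; "angular": the turn, a rotation vector about the tool's x, y, z in degrees, a list of three. A call has 1 to 10 rows; each row shifts and turns the commanded pose from where the row before left it, along the tool's axes as they then stand; what a row does not reach is not made up. A row lasts 1/8 s, in which the tool goes at most 62.5 mm and 10.7 degrees, less where a joint would pass 70% of its speed; a pose out of reach is approached as far as the arm can. A call with a gripper value outside its range is refused whole. "claw" is the closure in counts, from 0 (fully open) to 255 (shut), set as the call begins (left out, the last holds). The fingers move at their own pace and stop on an object; "grip_force" is the grip in N (left out, the last holds). Time passes only in rows, so rows that do not move let the fingers close. It gives the time, the measured TCP pose, the force and the opening at its end, in the units of the state.
- get_state(): the state, without advancing time (a new reading comes with each control period).
- snapshot(name): name is "scene" or "top" or "wrist"; returns the picture (400x640x3 uint8, red, green, blue); there is no depth.
- camera_params(name): a dict with "K" (3x3 intrinsics, pixels), "pose" (4x4, takes a point from camera to world coordinates); the wrist camera has in their place "hand_eye" (4x4, takes a point from camera to tool coordinates, whose origin is the TCP and whose axes are the tool frame's). Camera axes: x right, y down, z forward; pixel columns grow to the right and rows downward; lengths in m; the calibration is good to about 2 mm. A picture is of the moment at which its call begins: read the wrist's pose just before it. camera_params takes no time and is no camera call.
- hand_in(): hands the job in, once; it reports no verdict.
The state is a dict: "time": time; "joints": joint angles; "qd": joint speeds; "tau": joint torques, N m; "ee_pos": TCP position; "tcp_rot": TCP orientation; "wrist_force": force on the tool from outside, world axes, zero at the start; "ft_torque": the same for the moment, N m; "width": opening from 0.0 (shut) to 1.0 (fully open).
Only numpy, scipy, OpenCV 4.12 (cv2) and the standard library are available. Lean on these libraries where they do the work, as an engineer would, in place of code of your own. Each camera call takes 0.05 s, during which the arm holds its last target.

## Working session

There is one attempt and no reset: what is moved stays moved. The work goes in short steps, Python scripts to look and compute and a tool call to move; the robot and the scene stay as the last step left them, time stands still between calls to the robot, and variables do not carry over. Pictures are saved under pics/ and viewed, and the job is handed in when it is done.

Besides the shell and the picture viewer there is one more tool, called after "Call:" as name(argument=value, ...), one argument or row to a line, values as JSON. arm_command: Moves the arm, as the interface text tells. Its arguments: {"type":"object","properties":{"targets":{"type":"array","items":{"type":"object","properties":{"linear":{"type":"array","items":{"type":"number"}},"angular":{"type":"array","items":{"type":"number"}}}}},"claw":{"type":"number"},"grip_force":{"type":"number"}},"required":["targets"]}

```bash
mkdir -p pics
python3 - <<'E'
from rig import *
import cv2,numpy as np
np.set_printoptions(precision=4,suppress=True)
s=get_state();print(s)
for n in("scene","top"):
    cv2.imwrite(f"pics/{n}0.png",snapshot(n)[:,:,::-1]); p=camera_params(n);print(n,np.array(p["K"]),np.array(p["pose"]))
print(camera_params("wrist"),finger_overhang)
E
```

```text
{'time': 0.0, 'joints': array([ 1.1242,  0.6293,  0.0385,  1.5184, -0.027 ,  0.9963, -0.02  ]), 'qd': array([ 0.0014, -0.0008, -0.0005, -0.0007,  0.0005,  0.0006,  0.0009]), 'tau': array([  0.001 , -56.3405,   1.2271, -19.3445,   0.0111,   0.0104,
        -0.    ]), 'ee_pos': array([ 0.2414, -0.6029,  0.2414]), 'tcp_rot': array([-0.1339,  0.695 , -0.6937,  0.1337]), 'wrist_force': array([-1.0246,  0.8682,  0.3857]), 'ft_torque': array([-0.0209, -0.0112,  0.0071]), 'width': 1.0005469952275432}
scene [[482.5687   0.     319.7283]
 [  0.     482.5687 209.2   ]
 [  0.       0.       1.    ]] [[ 0.5996  0.6233 -0.5019  1.1885]
 [ 0.8002 -0.4728  0.3689 -0.4797]
 [-0.0073 -0.6228 -0.7823  1.1332]
 [ 0.      0.      0.      1.    ]]
top [[464.6931   0.     325.1974]
 [  0.     464.6931 201.0301]
 [  0.       0.       1.    ]] [[ 0.0218 -0.983   0.1822  0.2732]
 [-0.9997 -0.0189  0.0171 -0.0126]
 [-0.0134 -0.1826 -0.9831  1.371 ]
 [ 0.      0.      0.      1.    ]]
{'K': array([[348.6461,   0.    , 321.6019],
       [  0.    , 348.6461, 188.6239],
       [  0.    ,   0.    ,   1.    ]]), 'hand_eye': array([[ 0.001 ,  0.9525,  0.3046, -0.0779],
       [-0.001 , -0.3046,  0.9525, -0.1313],
       [ 1.    , -0.0013,  0.0007, -0.0001],
       [ 0.    ,  0.    ,  0.    ,  1.    ]])} 0.011
```

View pics/top0.png

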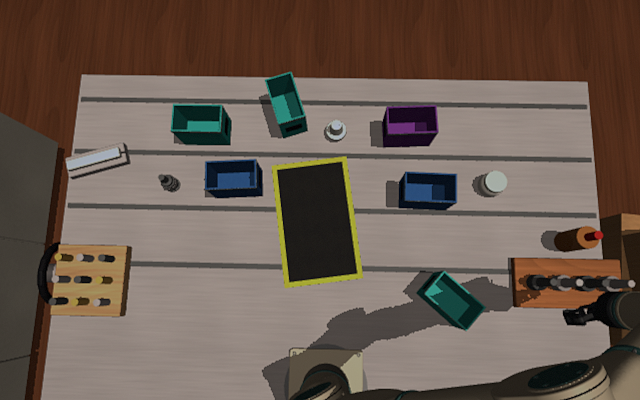

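View pics/scene0.png

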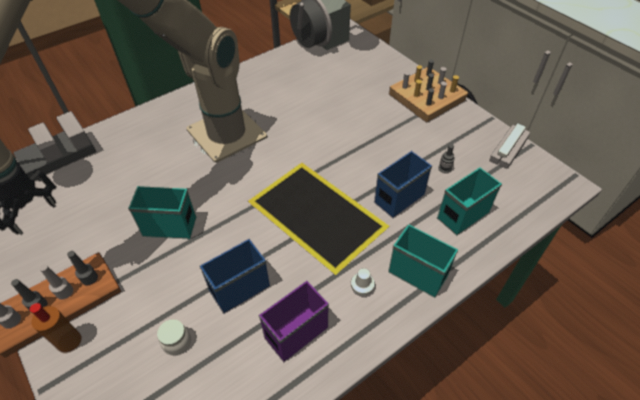

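Top view: the blue crates are at about px (233,178) on the left and (428,190) on the right. The bay is at (316,221), the chuck at (169,183) and the jar at (494,183). There are turquoise crates behind the left crate and in front of the right one. Next I'll measure them.

```bash
cat > h.py <<'E'
from rig import *
import cv2,numpy as np
np.set_printoptions(precision=4,suppress=True)
def cast(n,uv,z):
    p=camera_params(n);K=np.array(p["K"]);T=np.array(p["pose"])
    d=T[:3,:3]@np.linalg.solve(K,[uv[0],uv[1],1.]);o=T[:3,3]
    return (o+d*(z-o[2])/d[2])
def proj(n,X):
    p=camera_params(n);K=np.array(p["K"]);T=np.linalg.inv(np.array(p["pose"]))
    c=T[:3,:3]@np.asarray(X)+T[:3,3];q=K@c;return q[:2]/q[2]
def mask(im,name):
    h=cv2.cvtColor(im,cv2.COLOR_RGB2HSV)
    lo,hi=dict(blue=((100,90,25),(125,255,255)),yellow=((22,150,90),(35,255,255)),red=((0,150,60),(8,255,255)))[name]
    return cv2.inRange(h,lo,hi)
def blobs(m,amin=150):
    c,_=cv2.findContours(m,cv2.RETR_EXTERNAL,cv2.CHAIN_APPROX_NONE)
    return [x for x in c if cv2.contourArea(x)>amin]
E
python3 - <<'E'
from h import *
im=cv2.imread("pics/top0.png")[:,:,::-1].copy()
big=cv2.resize(im[140:230,150:520],None,fx=2,fy=2,interpolation=cv2.INTER_CUBIC)
a=cv2.resize(im[145:215,190:275],None,fx=7,fy=7,interpolation=cv2.INTER_NEAREST);b=cv2.resize(im[155:225,385:470],None,fx=7,fy=7,interpolation=cv2.INTER_NEAREST)
cv2.imwrite("pics/cl.png",a[:,:,::-1]);cv2.imwrite("pics/cr.png",b[:,:,::-1])
for n in("blue","yellow"):
    for c in blobs(mask(im,n)):
        r=cv2.minAreaRect(c);bx=cv2.boxPoints(r)
        q=cv2.approxPolyDP(c,6,True)[:,0]
        print(n,r,"\n",q.tolist())
        z=0.13 if n=="blue" else 0
        P=np.array([cast("top",u,z) for u in q]);print(P[:,:2])
        if n=="yellow":
            P=np.array([cast("top",u,z)[:2]*1000 for u in c[:,0]]).astype(np.float32);print("rect",cv2.minAreaRect(P))
for nm,uv,z in(("chuck top",(165,177),.1),("jar top",(494,181),.065),("holder",(337,127),.077)):print(nm,cast("top",uv,z))
E
```

```text
blue ((428.4547424316406, 190.54151916503906), (55.9471435546875, 36.1397705078125), 2.4895529747009277) 
 [[405, 172], [400, 205], [445, 209], [404, 200], [456, 201], [456, 174]]
[[ 0.5884 -0.2081]
 [ 0.4962 -0.1937]
 [ 0.4876 -0.3147]
 [ 0.5102 -0.2046]
 [ 0.5101 -0.345 ]
 [ 0.5853 -0.3472]]
blue ((240.38253784179688, 189.52293395996094), (26.3439884185791, 55.33751678466797), 60.524105072021484) 
 [[261, 170], [255, 190], [210, 192], [259, 194]]
[[0.5868 0.1878]
 [0.5302 0.2016]
 [0.5223 0.3246]
 [0.5193 0.1901]]
blue ((229.9886932373047, 174.2396240234375), (28.3645076751709, 51.212486267089844), 87.51044464111328) 
 [[255, 160], [205, 162], [205, 189], [254, 187]]
[[0.615  0.2057]
 [0.6067 0.3442]
 [0.5304 0.3389]
 [0.5385 0.2047]]
yellow ((315.784423828125, 221.61468505859375), (122.60276794433594, 78.52812957763672), 82.76307678222656) 
 [[346, 157], [272, 166], [285, 287], [362, 277]]
[[ 0.6652 -0.0493]
 [ 0.6328  0.1758]
 [ 0.2712  0.1225]
 [ 0.3046 -0.1007]]
rect ((469.11676025390625, 37.80714416503906), (368.8457336425781, 229.65170288085938), 8.404864311218262)
chuck top [0.569  0.4631 0.1   ]
jar top [ 0.583  -0.4726  0.065 ]
holder [ 0.7334 -0.0198  0.077 ]
```

View pics/cl.png

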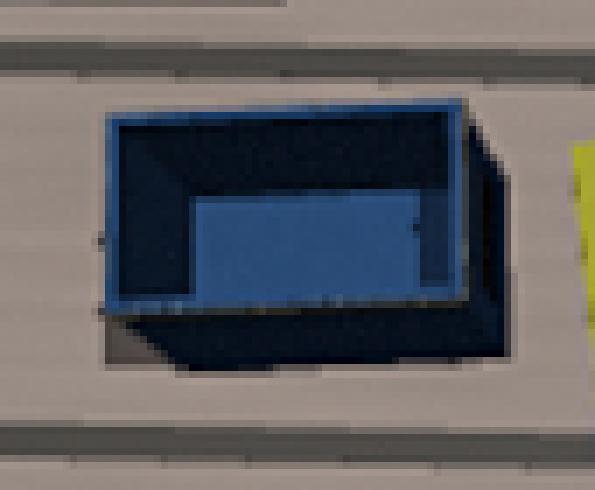

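View pics/cr.png

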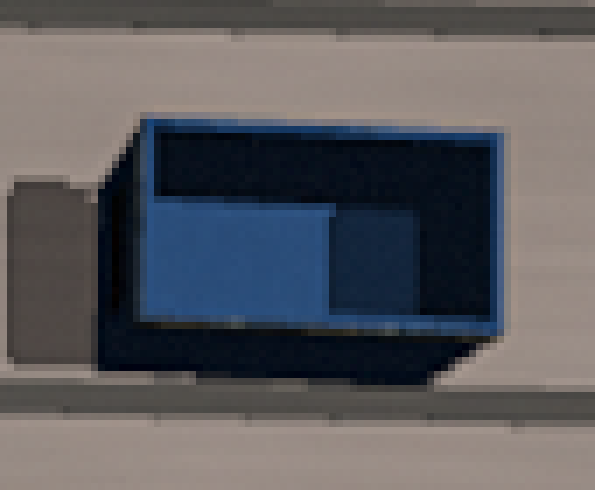

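Run:
```python
from h import *
L=[(205,161.1),(256.7,159.3),(256.7,187.6),(205,189)]
R=[(405.4,172),(457.1,173.9),(456.7,202.1),(404.6,200.4)]
for n,q in(("L",L),("R",R)):
    P=np.array([cast("top",(u-.5,v-.5),.13)[:2] for u,v in q])
    bk=(P[0]+P[1])/2;fr=(P[2]+P[3])/2
    d=P[0]-P[1];yaw=np.arctan2(-d[0],d[1]);x=bk-fr
    print(n,P.tolist(),"back",bk,"front",fr,"yaw",np.degrees(yaw),np.degrees(np.arctan2(x[1],x[0])),"w,l",np.linalg.norm(x),np.linalg.norm(d))
    print(" scene px of back mid",proj("scene",[*bk,.13]))
for nm,uv,z in(("teal back L front rim",(180,137),.13),("..",(231,138),.13),("teal2 near",(290,133),.13),("teal front R back corner",(441,272),.13),("left",(424,293),.13),("right",(483,303),.13),("purple front",(384,137),.13),("",(436,141),.13),("purple L back",(388,106),.13)):print(nm,cast("top",uv,z))
```

```text
L [[0.6107108465340747, 0.3458832158710686], [0.6184501539743993, 0.20258665504241394], [0.5383674091679291, 0.19866661313693665], [0.5317710223124428, 0.3404035198188728]] back [0.6146 0.2742] front [0.5351 0.2695] yaw 3.0914855560099452 3.3827864325780856 w,l 0.07965006675133808 0.14350540486328792
 scene px of back mid [414.9457 177.2894]
R [[0.5897958315294553, -0.2077909098188395], [0.587037302835357, -0.34885625866429276], [0.5084962098243814, -0.3454503512906098], [0.5104726526813356, -0.204875282094031]] back [ 0.5884 -0.2783] front [ 0.5095 -0.2752] yaw -1.1202744795177828 -2.2931336189366993 w,l 0.07899539565000585 0.1410923177407104
 scene px of back mid [240.1683 273.9163]
teal back L front rim [0.6777 0.4195 0.13  ]
.. [0.6773 0.2761 0.13  ]
teal2 near [0.6947 0.1116 0.13  ]
teal front R back corner [ 0.3191 -0.3     0.13  ]
left [ 0.2639 -0.2545  0.13  ]
right [ 0.2417 -0.4069  0.13  ]
purple front [ 0.6876 -0.1507  0.13  ]
 [ 0.6785 -0.2947  0.13  ]
purple L back [ 0.779  -0.1621  0.13  ]
```

```bash
cat >> h.py <<'E'
from scipy.spatial.transform import Rotation as Rn
def plan(target_pos, zdir=None):
    """needed rotvec (deg, tool) to put tool y down & tool z along zdir; then shifts (mm) in the new tool axes"""
    s=get_state();R=Rn.from_quat(s["tcp_rot"])
    Rt=R
    if zdir is not None:
        y=np.array([0,0,-1.]);z=np.array(zdir,float);z-=y*(z@y);z/=np.linalg.norm(z);x=np.cross(y,z)
        Rt=Rn.from_matrix(np.c_[x,y,z])
    print("t",s["time"],"pos",s["ee_pos"],"rot deg",(R.inv()*Rt).as_rotvec(degrees=True),
     "| shift",Rt.inv().apply((np.array(target_pos)-s["ee_pos"])*1000),"| F",s["wrist_force"],"j7",s["joints"][[4,6]])
    return Rt
E
python3 - <<'E'
from h import *
print(Rn.from_quat(get_state()["tcp_rot"]).as_matrix())
for z in([0,1,0],[0,-1,0],[1,0,0],[-1,0,0]): plan([.646,.270,.2],z)
E
```

```text
[[-0.9284 -0.0007  0.3716]
 [-0.3716  0.0016 -0.9284]
 [ 0.     -1.     -0.0018]]
t 0.1 pos [ 0.2414 -0.6029  0.2415] rot deg [   0.0299 -158.1837   -0.1388] | shift [404.6291  41.4773 872.9198] | F [0.739  0.0692 0.2408] j7 [-0.027 -0.02 ]
t 0.1 pos [ 0.2414 -0.6029  0.2415] rot deg [ 0.0993 21.8163  0.0214] | shift [-404.6291   41.4773 -872.9198] | F [0.739  0.0692 0.2408] j7 [-0.027 -0.02 ]
t 0.1 pos [ 0.2414 -0.6029  0.2415] rot deg [  0.0901 -68.1837  -0.0582] | shift [-872.9198   41.4773  404.6291] | F [0.739  0.0692 0.2408] j7 [-0.027 -0.02 ]
t 0.1 pos [ 0.2414 -0.6029  0.2415] rot deg [  0.0645 111.8162   0.1   ] | shift [ 872.9198   41.4773 -404.6291] | F [0.739  0.0692 0.2408] j7 [-0.027 -0.02 ]
```

Call:
arm_command(
  targets=[
    {"linear": [0, 0, 0], "angular": [0, 7.3, 0]},
    {"linear": [0, 0, 0], "angular": [0, 7.3, 0]},
    {"linear": [0, 0, 0], "angular": [0, 7.2, 0]},
    {"linear": [-20, 0, -44]},
    {"linear": [-20, 0, -44]},
    {"linear": [-20, 0, -44]},
    {"linear": [-20, 0, -44]},
    {"linear": [-20, 0, -44]},
    {"linear": [-20, 0, -44]},
    {"linear": [-20, 0, -44]},
  ],
  claw=255,
)

```text
$.targets[3]: bad value
```

Call:
arm_command(
  targets=[
    {"linear": [-20, 0, -44]},
    {"linear": [-20, 0, -44]},
    {"linear": [-20, 0, -44]},
    {"linear": [-20, 0, -44]},
    {"linear": [-20, 0, -44]},
    {"linear": [-20, 0, -44]},
    {"linear": [-20, 0, -44]},
    {"linear": [-20, 0, -44]},
    {"linear": [-20, 0, -44]},
    {"linear": [-20, 0, -44]},
  ],
)

```text
$.targets[0]: bad value
```

Run:
```python
from h import *
plan([.644,.270,.2],[0,-1,0])
```

```text
t 0.1 pos [ 0.2414 -0.6029  0.2415] rot deg [ 0.0993 21.8163  0.0214] | shift [-402.6291   41.4773 -872.9198] | F [0.739  0.0692 0.2408] j7 [-0.027 -0.02 ]
```

Each row needs both fields.

Call:
arm_command(
  targets=[
    {"linear": [0, 0, 0], "angular": [0, 7.3, 0]},
    {"linear": [0, 0, 0], "angular": [0, 7.3, 0]},
    {"linear": [0, 0, 0], "angular": [0, 7.2, 0]},
    {"linear": [-20, 0, -44], "angular": [0, 0, 0]},
    {"linear": [-20, 0, -44], "angular": [0, 0, 0]},
    {"linear": [-20, 0, -44], "angular": [0, 0, 0]},
    {"linear": [-20, 0, -44], "angular": [0, 0, 0]},
    {"linear": [-20, 0, -44], "angular": [0, 0, 0]},
    {"linear": [-20, 0, -44], "angular": [0, 0, 0]},
    {"linear": [-20, 0, -44], "angular": [0, 0, 0]},
  ],
  claw=255,
)

```text
time: 1.35
ee_pos: [0.3819, -0.2938, 0.2422]
tcp_rot: [-0.0, 0.707, -0.707, 0.0]
wrist_force: [0.9, -0.0, 0.4]
width: 0.001
```

Call:
arm_command(
  targets=[
    {"linear": [-20, 0, -44], "angular": [0, 0, 0]},
    {"linear": [-20, 0, -44], "angular": [0, 0, 0]},
    {"linear": [-20, 0, -44], "angular": [0, 0, 0]},
    {"linear": [-20, 0, -44], "angular": [0, 0, 0]},
    {"linear": [-20, 0, -44], "angular": [0, 0, 0]},
    {"linear": [-20, 0, -44], "angular": [0, 0, 0]},
    {"linear": [-20, 0, -44], "angular": [0, 0, 0]},
    {"linear": [-20, 0, -44], "angular": [0, 0, 0]},
    {"linear": [-20, 0, -44], "angular": [0, 0, 0]},
    {"linear": [-20, 0, -44], "angular": [0, 0, 0]},
  ],
)

```text
time: 2.6
ee_pos: [0.5817, 0.1461, 0.242]
tcp_rot: [0.0, -0.707, 0.707, 0.0]
wrist_force: [0.4, -0.3, 0.6]
width: 0.001
```

Run:
```python
from h import *
plan([.644,.270,.18],[0,-1,0])
```

```text
t 2.6 pos [0.5817 0.1461 0.242 ] rot deg [-0.0215  0.0202  0.0354] | shift [ -62.347    61.9637 -123.9484] | F [ 0.43   -0.3331  0.5771] j7 [-0.0551 -1.812 ]
```

Call:
arm_command(
  targets=[
    {"linear": [-20, 0, -40], "angular": [0, 0, 0]},
    {"linear": [-20, 0, -40], "angular": [0, 0, 0]},
    {"linear": [-22, 0, -44], "angular": [0, 0, 0]},
    {"linear": [0, 20, 0], "angular": [0, 0, 0]},
    {"linear": [0, 20, 0], "angular": [0, 0, 0]},
    {"linear": [0, 20, 0], "angular": [0, 0, 0]},
  ],
)

```text
time: 3.35
ee_pos: [0.6429, 0.2687, 0.181]
tcp_rot: [0.001, -0.707, 0.707, 0.0]
wrist_force: [-0.4, 0.1, -0.6]
width: -0.004
```

Run:
```python
from h import *
plan([.644,.270,.129],[0,-1,0])
for n in("wrist","scene"): cv2.imwrite(f"pics/{n}1.png",snapshot(n)[:,:,::-1])
```

```text
t 3.35 pos [0.6429 0.2687 0.181 ] rot deg [-0.0358  0.0351  0.0606] | shift [-1.0625 51.9753 -1.3447] | F [-0.4299  0.0613 -0.6309] j7 [-0.0666 -1.9533]
```

View pics/wrist1.png

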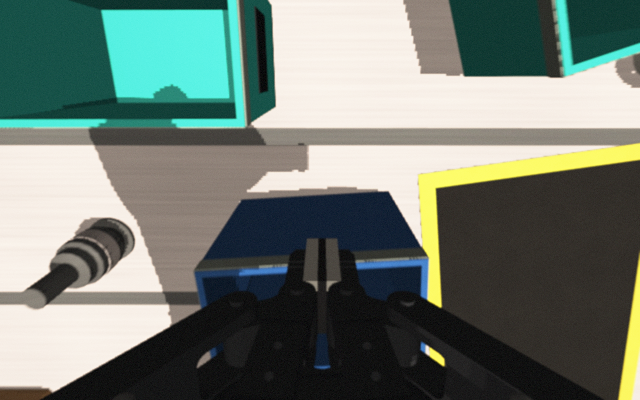

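View pics/scene1.png

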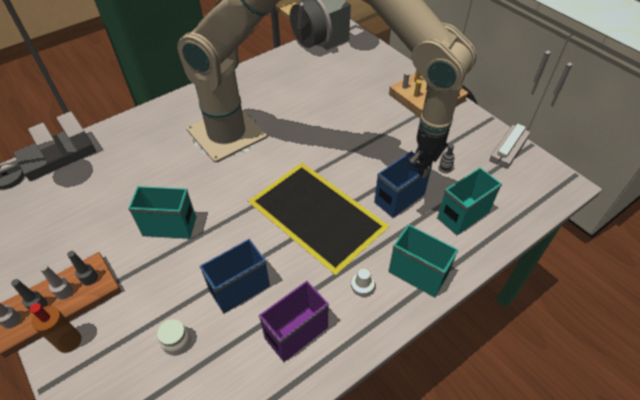

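The wrist view shows the left crate's back rim running from about (197,270) to (428,258), with the fingertips at about (322,240), just beyond it. I'll check it by ray-casting.

```bash
cat >> h.py <<'E'
def wcast(uv,z,pos,quat):
    p=camera_params("wrist");K=np.array(p["K"]);H=np.array(p["hand_eye"]);R=Rn.from_quat(quat).as_matrix()
    o=R@H[:3,3]+pos;d=R@H[:3,:3]@np.linalg.solve(K,[uv[0],uv[1],1.]);return o+d*(z-o[2])/d[2]
E
python3 - <<'E'
from h import *
s=get_state()
for uv in((197,271),(428,259),(300,266)):print(wcast(uv,.13,s["ee_pos"],s["tcp_rot"]))
for uv in((0,127),(237,127)):print(wcast(uv,.13,s["ee_pos"],s["tcp_rot"]))
E
```

```text
[0.6106 0.3411 0.13  ]
[0.6182 0.2059 0.13  ]
[0.6137 0.2805 0.13  ]
[0.6948 0.4325 0.13  ]
[0.6947 0.3112 0.13  ]
```

Call:
arm_command(
  targets=[
    {"linear": [0, 18, 0], "angular": [0, 0, 0]},
    {"linear": [0, 18, 0], "angular": [0, 0, 0]},
    {"linear": [0, 16, 0], "angular": [0, 0, 0]},
    {"linear": [0, 0, 0], "angular": [0, 0, 0]},
    {"linear": [8, 0, 0], "angular": [0, 0, 0]},
    {"linear": [8, 0, 0], "angular": [0, 0, 0]},
    {"linear": [6, 0, 0], "angular": [0, 0, 0]},
    {"linear": [6, 0, 0], "angular": [0, 0, 0]},
    {"linear": [6, 0, 0], "angular": [0, 0, 0]},
    {"linear": [6, 0, 0], "angular": [0, 0, 0]},
  ],
)

```text
time: 4.7
ee_pos: [0.6031, 0.2687, 0.1305]
tcp_rot: [0.0, 0.707, -0.707, 0.0]
wrist_force: [1.9, -0.6, 2.3]
width: -0.002
```

Run:
```python
from h import *
plan([.535,.270,.129],[0,-1,0])
im=snapshot("scene"); cv2.imwrite(f"pics/s2.png",cv2.resize(im[120:240,320:520],None,fx=4,fy=4)[:,:,::-1])
```

```text
t 4.7 pos [0.6031 0.2687 0.1305] rot deg [ 0.0079  0.0162 -0.0247] | shift [68.1126  1.5228 -1.327 ] | F [ 1.9311 -0.6213  2.3374] j7 [-0.0718 -1.9712]
```

View pics/s2.png

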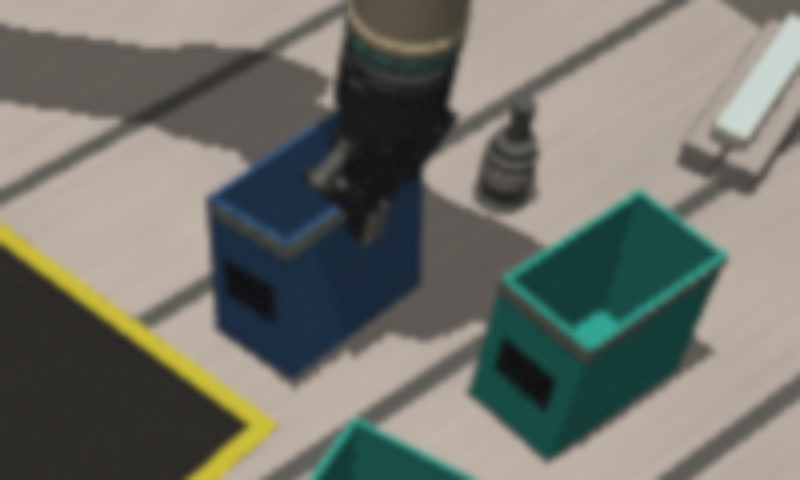

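The crate is against the finger and beginning to tip, with about 2 N on the wrist. I'll keep pulling.

Call:
arm_command(
  targets=[
    {"linear": [7, 0, 0], "angular": [0, 0, 0]},
    {"linear": [7, 0, 0], "angular": [0, 0, 0]},
    {"linear": [7, 0, 0], "angular": [0, 0, 0]},
    {"linear": [7, 0, 0], "angular": [0, 0, 0]},
    {"linear": [7, 0, 0], "angular": [0, 0, 0]},
  ],
)

```text
time: 5.38
ee_pos: [0.5675, 0.2687, 0.1302]
tcp_rot: [0.0, -0.707, 0.707, 0.0]
wrist_force: [0.6, 0.2, 2.0]
width: 0.002
```

Run:
```python
from h import *
plan([.535,.270,.129],[0,-1,0])
im=snapshot("scene"); cv2.imwrite(f"pics/s3.png",cv2.resize(im[120:240,320:520],None,fx=4,fy=4)[:,:,::-1])
```

```text
t 5.375 pos [0.5675 0.2687 0.1302] rot deg [-0.0095  0.0255  0.0447] | shift [32.457   1.1767 -1.3293] | F [0.5835 0.1538 2.023 ] j7 [-0.0736 -1.9919]
```

View pics/s3.png

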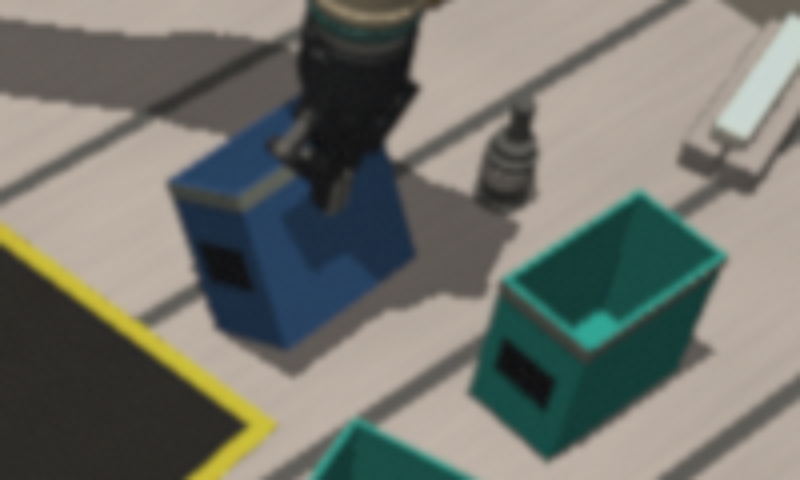

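The crate is tipping cleanly about its front edge, at roughly 25 degrees. I'll continue.

Call:
arm_command(
  targets=[
    {"linear": [7, 0, 0], "angular": [0, 0, 0]},
    {"linear": [7, 0, 0], "angular": [0, 0, 0]},
    {"linear": [7, 0, 0], "angular": [0, 0, 0]},
    {"linear": [7, 0, 0], "angular": [0, 0, 0]},
    {"linear": [7, 0, 0], "angular": [0, 0, 0]},
    {"linear": [5, 0, 0], "angular": [0, 0, 0]},
    {"linear": [0, 0, 0], "angular": [0, 0, 0]},
    {"linear": [0, 0, 0], "angular": [0, 0, 0]},
  ],
)

```text
time: 6.42
ee_pos: [0.5287, 0.2686, 0.1304]
tcp_rot: [0.0, 0.707, -0.707, 0.0]
wrist_force: [-0.5, -0.9, 0.1]
width: 0.001
```

Run:
```python
from h import *
plan([.535,.270,.24],[0,-1,0])
im=snapshot("scene"); cv2.imwrite(f"pics/s4.png",cv2.resize(im[100:240,320:520],None,fx=4,fy=4)[:,:,::-1])
```

```text
t 6.425 pos [0.5287 0.2686 0.1304] rot deg [ 0.0054  0.0102 -0.0333] | shift [  -6.2891 -109.5915   -1.3726] | F [-0.459  -0.8902  0.1196] j7 [-0.0761 -2.0178]
```

View pics/s4.png

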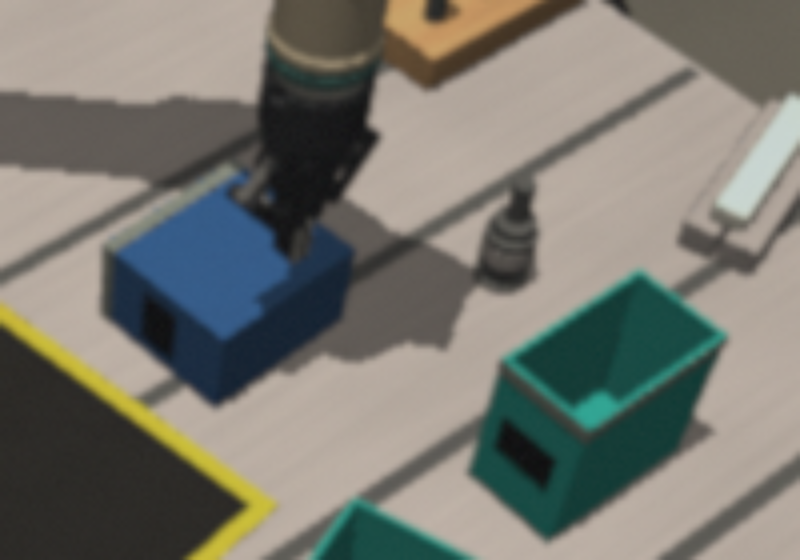

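The left crate lies tipped, and its underside shows plain dark blue with no red, so the right one should be stamped. I'll lift and go over to the right crate.

Call:
arm_command(
  targets=[
    {"linear": [0, -50, 0], "angular": [0, 0, 0]},
    {"linear": [0, -50, 0], "angular": [0, 0, 0]},
    {"linear": [-7.5, 0, 40], "angular": [0, 0, 0]},
    {"linear": [-7.5, 0, 45], "angular": [0, 0, 0]},
    {"linear": [-7.5, 0, 45], "angular": [0, 0, 0]},
    {"linear": [-7.5, 0, 45], "angular": [0, 0, 0]},
    {"linear": [-7.5, 0, 45], "angular": [0, 0, 0]},
    {"linear": [-7.5, 0, 45], "angular": [0, 0, 0]},
    {"linear": [-7.5, 0, 45], "angular": [0, 0, 0]},
    {"linear": [-7.5, 0, 45], "angular": [0, 0, 0]},
  ],
)

```text
time: 7.72
ee_pos: [0.5888, -0.088, 0.2304]
tcp_rot: [-0.0, -0.707, 0.707, -0.0]
wrist_force: [0.1, -0.3, 0.9]
width: -0.005
```

Call:
arm_command(
  targets=[
    {"linear": [-7.5, 0, 45], "angular": [0, 0, 0]},
    {"linear": [-7.5, 0, 45], "angular": [0, 0, 0]},
    {"linear": [-7.5, 0, 45], "angular": [0, 0, 0]},
    {"linear": [-7.5, 0, 45], "angular": [0, 0, 0]},
    {"linear": [0, 20, 10], "angular": [0, 0, 0]},
    {"linear": [0, 20, 0], "angular": [0, 0, 0]},
    {"linear": [0, 0, 0], "angular": [0, 0, 0]},
  ],
)

```text
time: 8.6
ee_pos: [0.6171, -0.2748, 0.1879]
tcp_rot: [-0.002, 0.708, -0.706, -0.001]
wrist_force: [-0.4, 0.3, 0.9]
width: 0.001
```

Run:
```python
from h import *
plan([.619,-.275,.129],[0,-1,0])
s=get_state()
im=snapshot("wrist"); cv2.imwrite(f"pics/w5.png",im[:,:,::-1])
im=snapshot("top"); cv2.imwrite(f"pics/t5.png",im[:,:,::-1])
```

```text
t 8.6 pos [ 0.6171 -0.2748  0.1879] rot deg [0.1561 0.0506 0.2501] | shift [-1.8634 58.8818  0.1881] | F [-0.402   0.3408  0.888 ] j7 [-0.0717 -1.1331]
```

View pics/w5.png

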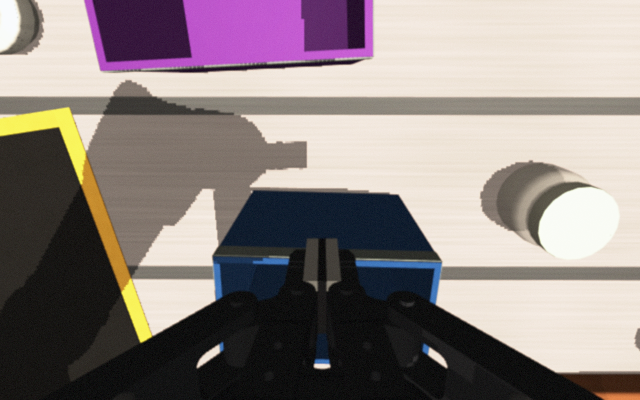

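View pics/t5.png

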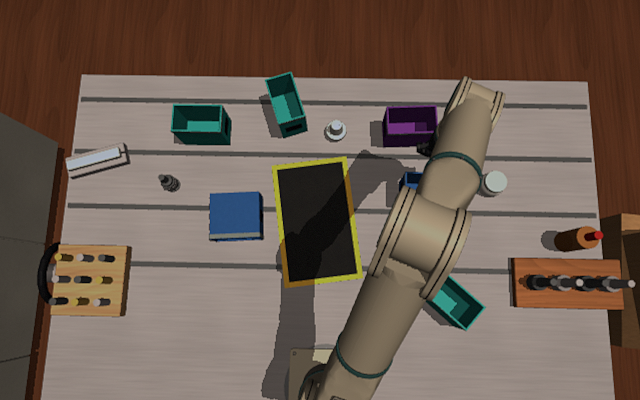

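The wrist view shows the right crate's back rim from (215,255) to (440,262), centred on the finger and just short of it. The top view shows the left crate lying flat at (236,216).

Call:
arm_command(
  targets=[
    {"linear": [0, 20, 0], "angular": [0, 0, 0]},
    {"linear": [0, 20, 0], "angular": [0, 0, 0]},
    {"linear": [0, 18, 0], "angular": [0, 0, 0]},
    {"linear": [0, 0, 0], "angular": [0, 0, 0]},
    {"linear": [8, 0, 0], "angular": [0, 0, 0]},
    {"linear": [8, 0, 0], "angular": [0, 0, 0]},
    {"linear": [6, 0, 0], "angular": [0, 0, 0]},
    {"linear": [6, 0, 0], "angular": [0, 0, 0]},
    {"linear": [6, 0, 0], "angular": [0, 0, 0]},
    {"linear": [6, 0, 0], "angular": [0, 0, 0]},
  ],
)

```text
time: 9.95
ee_pos: [0.5784, -0.2763, 0.1325]
tcp_rot: [-0.0, -0.707, 0.707, -0.0]
wrist_force: [0.5, -0.0, 1.7]
width: 0.002
```

Call:
arm_command(
  targets=[
    {"linear": [7, 0, 0], "angular": [0, 0, 0]},
    {"linear": [7, 0, 0], "angular": [0, 0, 0]},
    {"linear": [7, 0, 0], "angular": [0, 0, 0]},
    {"linear": [7, 0, 0], "angular": [0, 0, 0]},
    {"linear": [7, 0, 0], "angular": [0, 0, 0]},
  ],
)

```text
time: 10.58
ee_pos: [0.5427, -0.2763, 0.1322]
tcp_rot: [-0.0, 0.707, -0.707, -0.0]
wrist_force: [0.2, 0.3, 1.9]
width: -0.0
```

Run:
```python
from h import *
plan([.505,-.275,.129],[0,-1,0])
im=snapshot("scene"); cv2.imwrite(f"pics/s6.png",cv2.resize(im[200:340,140:340],None,fx=4,fy=4)[:,:,::-1])
```

```text
t 10.575 pos [ 0.5427 -0.2763  0.1322] rot deg [0.0101 0.0117 0.0388] | shift [37.6811  3.1858 -1.3332] | F [0.2064 0.2889 1.8734] j7 [-0.0717 -1.0807]
```

View pics/s6.png

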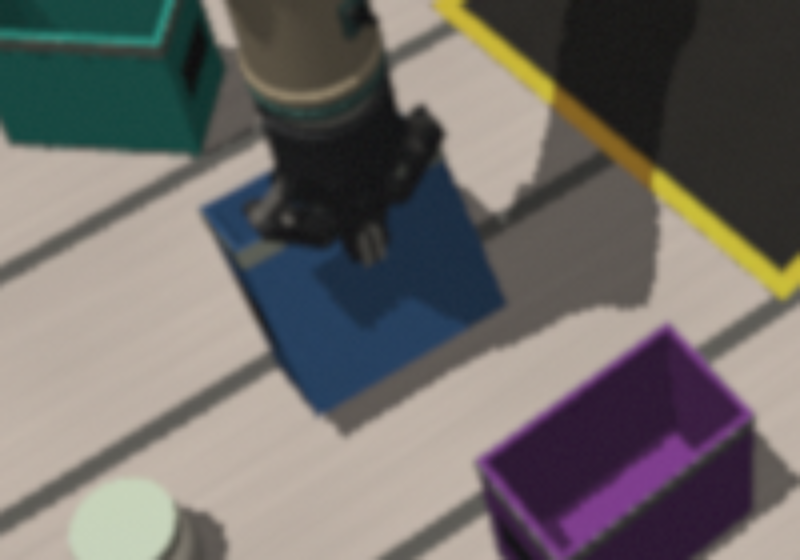

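Call:
arm_command(
  targets=[
    {"linear": [7, 0, 0], "angular": [0, 0, 0]},
    {"linear": [7, 0, 0], "angular": [0, 0, 0]},
    {"linear": [7, 0, 0], "angular": [0, 0, 0]},
    {"linear": [7, 0, 0], "angular": [0, 0, 0]},
    {"linear": [7, 0, 0], "angular": [0, 0, 0]},
    {"linear": [5, 0, 0], "angular": [0, 0, 0]},
    {"linear": [0, 0, 0], "angular": [0, 0, 0]},
    {"linear": [0, 0, 0], "angular": [0, 0, 0]},
  ],
)

```text
time: 11.62
ee_pos: [0.5039, -0.2764, 0.1324]
tcp_rot: [-0.0, -0.707, 0.707, -0.0]
wrist_force: [-0.5, 1.1, 0.5]
width: 0.005
```

Call:
arm_command(
  targets=[
    {"linear": [0, -40, 0], "angular": [0, 0, 0]},
    {"linear": [0, -40, 0], "angular": [0, 0, 0]},
    {"linear": [0, -20, 0], "angular": [0, 0, 0]},
  ],
  claw=0,
)

```text
time: 12.0
ee_pos: [0.5047, -0.2768, 0.2346]
tcp_rot: [-0.001, -0.707, 0.708, -0.001]
wrist_force: [1.3, -0.7, 0.3]
width: 0.637
```

Run:
```python
from h import *
im=snapshot("scene"); cv2.imwrite(f"pics/s7.png",im[:,:,::-1])
im=snapshot("top"); cv2.imwrite(f"pics/t7.png",im[:,:,::-1])
for z in([1,0,0],[-1,0,0]):plan([.445,-.4,.24],z)
print(get_state()["joints"])
```

```text
t 12.1 pos [ 0.5052 -0.2771  0.2347] rot deg [ -0.3308 -89.966   -0.1166] | shift [122.9254  -5.2565 -60.2288] | F [ 0.2147 -0.0141  0.8191] j7 [-0.0562 -1.0633]
t 12.1 pos [ 0.5052 -0.2771  0.2347] rot deg [ 0.1166 90.0335 -0.3308] | shift [-122.9254   -5.2565   60.2288] | F [ 0.2147 -0.0141  0.8191] j7 [-0.0562 -1.0633]
[ 0.3974  0.5284  0.0847  1.7445 -0.0562  0.8655 -1.0633]
```

View pics/s7.png

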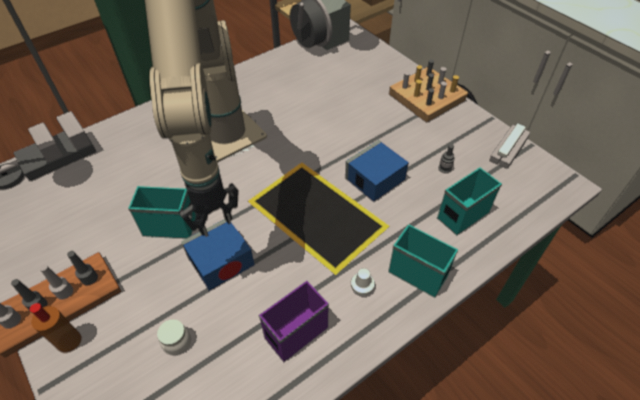

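View pics/t7.png

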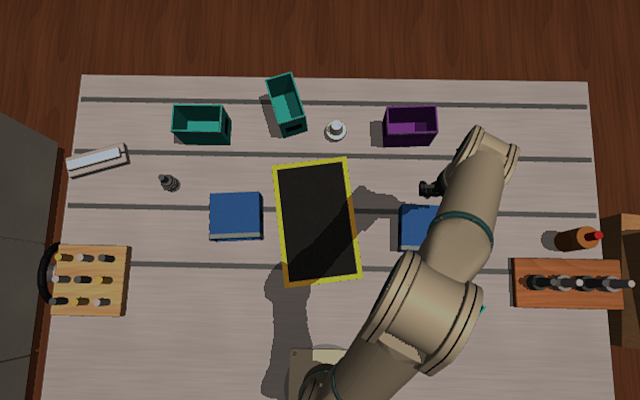

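Scene view: the red stamp shows at (231,270) on the right crate, and the left crate at (377,170) has a plain underside. Now I'll measure the stamped crate as it lies.

Run:
```python
from h import *
im=cv2.imread("pics/s7.png")[:,:,::-1].copy()
m=mask(im,"red");m[:,300:]=0;m[:,:150]=0
for c in blobs(m,30):
    M=cv2.moments(c);u=(M["m10"]/M["m00"],M["m01"]/M["m00"]);print("red",u,cv2.contourArea(c),cast("scene",u,.04))
cv2.imwrite("pics/s7z.png",cv2.resize(im[215:295,175:265],None,fx=7,fy=7,interpolation=cv2.INTER_NEAREST)[:,:,::-1])
```

```text
red (229.84029712163414, 269.8774373259053) 179.5 [ 0.5075 -0.2756  0.04  ]
```

View pics/s7z.png

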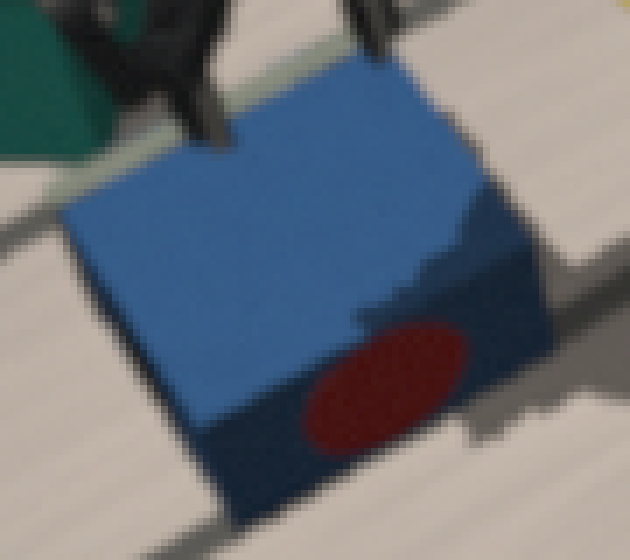

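Run:
```python
from h import *
for u,z in (((203,428),.08),((535,243),.08),((50,198),.08),((232,525),0),((553,348),0)):
    print(cast("scene",(u[0]/7+175-.5,u[1]/7+215-.5),z))
```

```text
[ 0.507  -0.3447  0.08  ]
[ 0.5111 -0.2071  0.08  ]
[ 0.3827 -0.3429  0.08  ]
[ 0.4997 -0.346   0.    ]
[ 0.5062 -0.2069  0.    ]
```

Call:
arm_command(
  targets=[
    {"linear": [0, 0, 0], "angular": [0, -10, 0]},
    {"linear": [0, 0, 0], "angular": [0, -10, 0]},
    {"linear": [0, 0, 0], "angular": [0, -10, 0]},
    {"linear": [0, 0, 0], "angular": [0, -10, 0]},
    {"linear": [0, 0, 0], "angular": [0, -10, 0]},
    {"linear": [0, 0, 0], "angular": [0, -10, 0]},
    {"linear": [0, 0, 0], "angular": [0, -10, 0]},
    {"linear": [0, 0, 0], "angular": [0, -10, 0]},
    {"linear": [0, 0, 0], "angular": [0, -10, 0]},
  ],
)

```text
time: 13.22
ee_pos: [0.5031, -0.2759, 0.2309]
tcp_rot: [0.502, -0.499, 0.498, -0.502]
wrist_force: [1.1, -0.6, -1.0]
width: 0.999
```

Call:
arm_command(
  targets=[
    {"linear": [36, 0, -20], "angular": [0, 0, 0]},
    {"linear": [36, 0, -20], "angular": [0, 0, 0]},
    {"linear": [34, 0, -22], "angular": [0, 0, 0]},
    {"linear": [0, 30, 0], "angular": [0, 0, 0]},
    {"linear": [0, 30, 0], "angular": [0, 0, 0]},
    {"linear": [0, 0, 0], "angular": [0, 0, 0]},
  ],
)

```text
time: 13.98
ee_pos: [0.4397, -0.3809, 0.1692]
tcp_rot: [-0.5, 0.502, -0.497, 0.5]
wrist_force: [-0.3, 0.1, 0.7]
width: 0.998
```

Run:
```python
from h import *
plan([.443,-.383,.035],[1,0,0])
im=snapshot("scene"); cv2.imwrite(f"pics/s8.png",im[:,:,::-1])
im=snapshot("wrist"); cv2.imwrite(f"pics/w8.png",im[:,:,::-1])
```

```text
t 13.975 pos [ 0.4397 -0.3809  0.1692] rot deg [ 0.2814  0.0334 -0.2643] | shift [  2.0896 134.2434   3.3155] | F [-0.2588  0.1055  0.6975] j7 [0.2726 0.412 ]
```

View pics/s8.png

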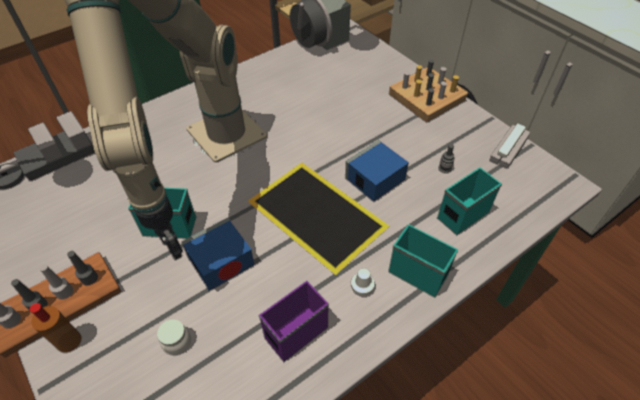

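View pics/w8.png

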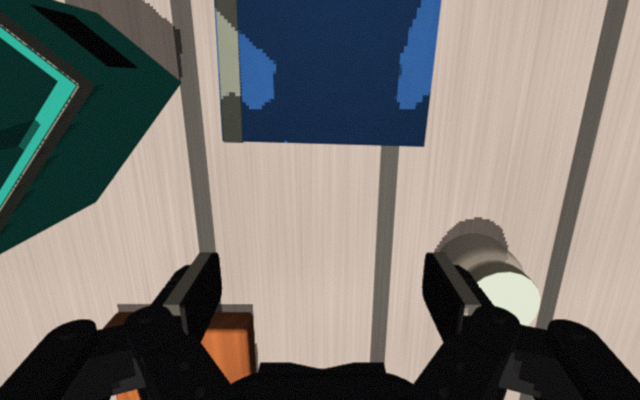

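The fingers straddle the crate's 130 mm side wall and are clear of the jar (lid at (508,298)). I'll descend.

Call:
arm_command(
  targets=[
    {"linear": [1, 30, 3], "angular": [0, 0, 0]},
    {"linear": [0, 30, 0], "angular": [0, 0, 0]},
    {"linear": [0, 30, 0], "angular": [0, 0, 0]},
    {"linear": [0, 25, 0], "angular": [0, 0, 0]},
    {"linear": [0, 16, 0], "angular": [0, 0, 0]},
    {"linear": [0, 0, 0], "angular": [0, 0, 0]},
  ],
)

```text
time: 14.82
ee_pos: [0.4447, -0.3832, 0.0411]
tcp_rot: [0.5, -0.5, 0.5, -0.5]
wrist_force: [-0.5, 0.3, 0.4]
width: 1.003
```

Run:
```python
from h import *
plan([.443,-.047,.035],[1,0,0])
im=snapshot("scene"); cv2.imwrite(f"pics/s9.png",cv2.resize(im[150:350,100:320],None,fx=3,fy=3)[:,:,::-1])
```

```text
t 14.825 pos [ 0.4447 -0.3832  0.0411] rot deg [ 0.0239  0.0333 -0.0223] | shift [-336.2085    6.1047   -1.6622] | F [-0.5062  0.3386  0.3883] j7 [0.3582 0.3369]
```

View pics/s9.png

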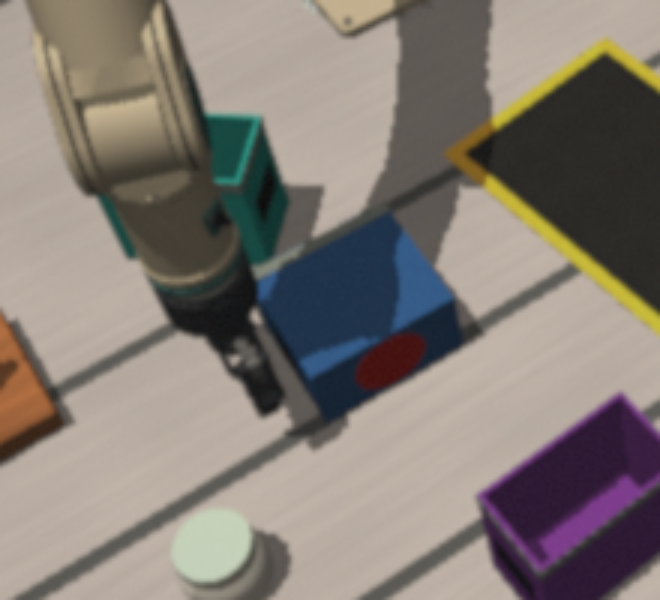

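Call:
arm_command(
  targets=[
    {"linear": [-5, 5, 0], "angular": [0, 0, 0]},
    {"linear": [-10, 0, 0], "angular": [0, 0, 0]},
    {"linear": [-8, 0, 0], "angular": [0, 0, 0]},
    {"linear": [-8, 0, 0], "angular": [0, 0, 0]},
    {"linear": [-12, 0, 0], "angular": [0, 0, 0]},
    {"linear": [-12, 0, 0], "angular": [0, 0, 0]},
    {"linear": [-12, 0, 0], "angular": [0, 0, 0]},
    {"linear": [-12, 0, 0], "angular": [0, 0, 0]},
    {"linear": [-12, 0, 0], "angular": [0, 0, 0]},
    {"linear": [-12, 0, 0], "angular": [0, 0, 0]},
  ],
)

```text
time: 16.12
ee_pos: [0.4445, -0.2796, 0.0363]
tcp_rot: [0.5, -0.5, 0.5, -0.5]
wrist_force: [-0.3, -3.4, 0.7]
width: 1.0
```

Run:
```python
from h import *
plan([.443,-.047,.035],[1,0,0])
im=snapshot("scene"); cv2.imwrite(f"pics/s10.png",cv2.resize(im[150:350,100:320],None,fx=3,fy=3)[:,:,::-1])
```

```text
t 16.125 pos [ 0.4445 -0.2796  0.0363] rot deg [ 0.0032  0.018  -0.0024] | shift [-232.5564    1.3193   -1.4804] | F [-0.2537 -3.4348  0.65  ] j7 [0.3498 0.172 ]
```

View pics/s10.png

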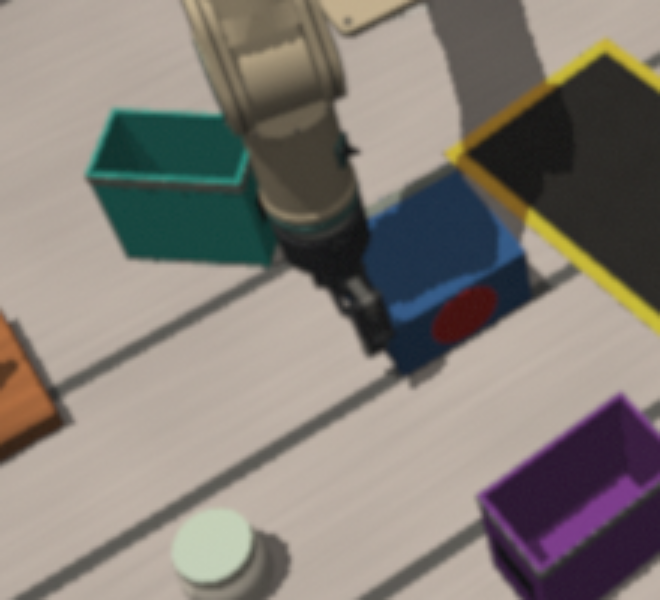

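The crate is sliding straight and flat with about 3.4 N of force. I have 232 mm left.

Call:
arm_command(
  targets=[
    {"linear": [-13, 0, 0], "angular": [0, 0, 0]},
    {"linear": [-13, 0, 0], "angular": [0, 0, 0]},
    {"linear": [-13, 0, 0], "angular": [0, 0, 0]},
    {"linear": [-13, 0, 0], "angular": [0, 0, 0]},
    {"linear": [-13, 0, 0], "angular": [0, 0, 0]},
    {"linear": [-13, 0, 0], "angular": [0, 0, 0]},
    {"linear": [-13, 0, 0], "angular": [0, 0, 0]},
    {"linear": [-13, 0, 0], "angular": [0, 0, 0]},
    {"linear": [-13, 0, 0], "angular": [0, 0, 0]},
    {"linear": [-13, 0, 0], "angular": [0, 0, 0]},
  ],
)

```text
time: 17.42
ee_pos: [0.4444, -0.1495, 0.0363]
tcp_rot: [0.5, -0.5, 0.5, -0.5]
wrist_force: [-0.4, -1.6, -0.4]
width: 0.997
```

Run:
```python
from h import *
plan([.443,-.047,.035],[1,0,0])
im=snapshot("scene"); cv2.imwrite(f"pics/s11.png",cv2.resize(im[130:310,180:400],None,fx=3,fy=3)[:,:,::-1])
```

```text
t 17.425 pos [ 0.4444 -0.1495  0.0363] rot deg [0.0018 0.0146 0.0017] | shift [-102.5272    1.3388   -1.4369] | F [-0.4239 -1.635  -0.4441] j7 [ 0.329  -0.0611]
```

View pics/s11.png

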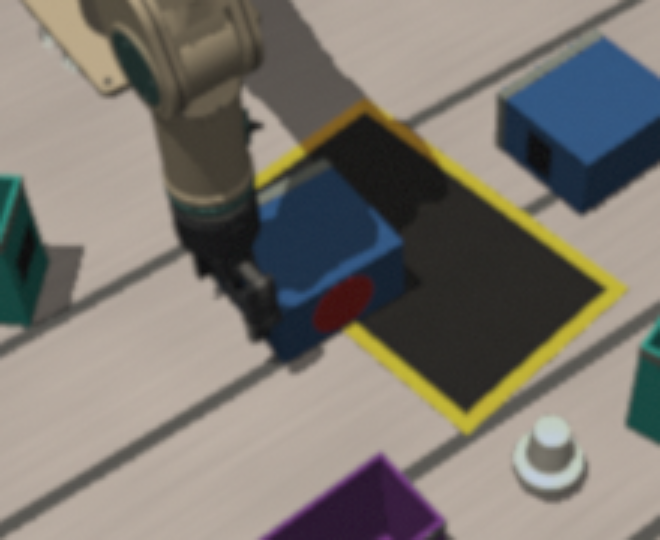

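Call:
arm_command(
  targets=[
    {"linear": [-12, 0, 0], "angular": [0, 0, 0]},
    {"linear": [-12, 0, 0], "angular": [0, 0, 0]},
    {"linear": [-12, 0, 0], "angular": [0, 0, 0]},
    {"linear": [-12, 0, 0], "angular": [0, 0, 0]},
    {"linear": [-12, 0, 0], "angular": [0, 0, 0]},
    {"linear": [-12, 0, 0], "angular": [0, 0, 0]},
    {"linear": [-10, 0, 0], "angular": [0, 0, 0]},
    {"linear": [-8, 0, 0], "angular": [0, 0, 0]},
    {"linear": [-6, 0, 0], "angular": [0, 0, 0]},
    {"linear": [-3, 0, 0], "angular": [0, 0, 0]},
  ],
)

```text
time: 18.73
ee_pos: [0.4444, -0.0512, 0.0363]
tcp_rot: [0.5, -0.5, 0.5, -0.5]
wrist_force: [-0.7, -2.5, 0.0]
width: 1.003
```

Call:
arm_command(
  targets=[
    {"linear": [0, 0, 0], "angular": [0, 0, 0]},
    {"linear": [10, 0, 0], "angular": [0, 0, 0]},
    {"linear": [20, 0, 0], "angular": [0, 0, 0]},
    {"linear": [25, 0, 0], "angular": [0, 0, 0]},
    {"linear": [5, -40, 0], "angular": [0, 0, 0]},
    {"linear": [0, -50, 0], "angular": [0, 0, 0]},
    {"linear": [0, -50, 0], "angular": [0, 0, 0]},
    {"linear": [40, -40, 0], "angular": [0, 0, 0]},
    {"linear": [50, 0, 0], "angular": [0, 0, 0]},
    {"linear": [50, 0, 0], "angular": [0, 0, 0]},
  ],
)

```text
time: 19.98
ee_pos: [0.4441, -0.2539, 0.2172]
tcp_rot: [0.5, -0.499, 0.501, -0.5]
wrist_force: [-0.2, 0.5, 0.4]
width: 1.0
```

Run:
```python
from h import *
plan([.443,-.3,.2],[1,0,0])
im=snapshot("scene"); cv2.imwrite(f"pics/s12.png",im[:,:,::-1]); cv2.imwrite(f"pics/s12z.png",cv2.resize(im[130:280,240:440],None,fx=4,fy=4,interpolation=cv2.INTER_NEAREST)[:,:,::-1])
im=snapshot("top"); cv2.imwrite(f"pics/t12.png",im[:,:,::-1])
```

```text
t 19.975 pos [ 0.4441 -0.2539  0.2172] rot deg [-0.0772 -0.0264  0.0697] | shift [46.0907 17.1877 -1.1073] | F [-0.233   0.5145  0.3995] j7 [0.3729 0.0844]
```

View pics/s12z.png

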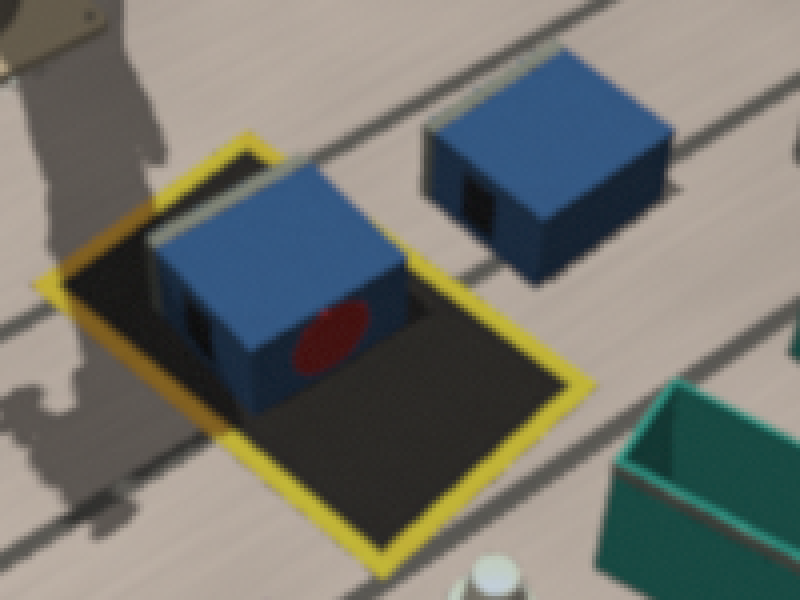

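View pics/t12.png

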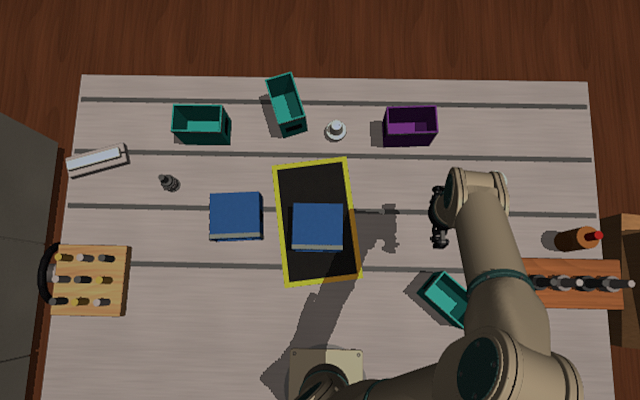

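Both views show the stamped crate lying inside the yellow outline. Next I'll check its corners numerically, and check how far the other crate's edge moved.

Run:
```python
from h import *
im=cv2.imread("pics/t12.png")[:,:,::-1].copy()
th=np.radians(8.4);o=np.array([.4691,.0378]);R=np.array([[np.cos(th),-np.sin(th)],[np.sin(th),np.cos(th)]])
for c in blobs(mask(im,"blue"),500):
    P=np.array([cast("top",u,.08)[:2]*1000 for u in c[:,0]]).astype(np.float32);r=cv2.minAreaRect(P);print("rect at z=.08",r)
    b=cv2.boxPoints(r)/1000;print(b,"\n bay:",(b-o)@R)
s=cv2.imread("pics/s12.png")[:,:,::-1].copy()
m=mask(s,"red");m[:,360:]=0;m[:,:280]=0
for c in blobs(m,30):
    M=cv2.moments(c);u=(M["m10"]/M["m00"],M["m01"]/M["m00"]);X=cast("scene",u,.04);print("stamp",X,"bay",(X[:2]-o)@R)
# bench corners of stamped crate's underside (scene), and other crate's
for n,u in(("st R",(255,414)),("st L",(405,328)),("ot R",(538,283)),("ot L",(668,198))):
    X=cast("scene",(u[0]/4+240-.5,u[1]/4+130-.5),0);print(n,X,"bay",(X[:2]-o)@R)
print("start edge L approx (.535,.270)")
for nm,uv,z in(("chuck top",(165,177),.1),("jar",(0,0),0)):pass
```

```text
rect at z=.08 ((449.07708740234375, 31.847965240478516), (142.6371307373047, 118.26506805419922), 89.97582244873047)
[[ 0.3899 -0.0394]
 [ 0.5082 -0.0395]
 [ 0.5082  0.1031]
 [ 0.39    0.1032]] 
 bay: [[-0.0896 -0.0648]
 [ 0.0274 -0.0822]
 [ 0.0483  0.0589]
 [-0.0687  0.0762]]
rect at z=.08 ((473.85919189453125, 261.7459716796875), (119.7984619140625, 152.47264099121094), 1.0887953042984009)
[[0.4125 0.3368]
 [0.4154 0.1844]
 [0.5352 0.1867]
 [0.5323 0.3391]] 
 bay: [[-0.0123  0.3041]
 [-0.0317  0.1529]
 [ 0.0871  0.1376]
 [ 0.1065  0.2888]]
stamp [0.5057 0.032  0.04  ] bay [ 0.0353 -0.011 ]
st R [ 0.503 -0.036  0.   ] bay [ 0.0228 -0.0779]
st L [0.5065 0.0995 0.    ] bay [0.046  0.0555]
ot R [0.5334 0.2071 0.    ] bay [0.0884 0.1581]
ot L [0.5294 0.3457 0.    ] bay [0.1046 0.2958]
start edge L approx (.535,.270)
```

Run:
```python
from h import *
s=get_state();print(s["time"],s["qd"],s["wrist_force"]);print(hand_in())
```

```text
20.075 [-0.0619 -0.0148 -0.0673  0.0628 -0.0444 -0.0116 -0.052 ] [-0.641   0.5219 -0.7287]
the job is handed in; nothing more can be done
None
```

I tipped the left crate and then the right one onto their front walls with the closed fingertips. The right crate has the red stamp underneath, so I pushed that one about 0.31 m sideways into the bay with the open fingers, backed off and handed in at about 20 s. The hand-in gave no verdict.

My last checks, all from the pictures:
- **Stamped crate:** it lies flat with its bench corners at most about 82 mm from the bay centre in y (limit 110) and about 90 mm in x (limit 180).
- **Other crate:** it lies tipped, with its bottom front edge within about 10 mm of where it started.
- **Holder, chuck and jar:** none looked disturbed; I judged this by eye and did not re-measure them. In the last top view the arm partly hides the jar.
- **Robot:** it was clear of everything, with the wrist force at noise level.

The top view and the scene view agreed to within about 5 mm. The one outlier was the top-view outline of the crates lying down: it read 118–120 mm instead of 130 because the rim strip fell outside the blue mask. I allowed for that, and it still leaves plenty of margin.

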